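Shut the stocked drawers, push the empty one out for refilling

ROBOT

A 7-joint arm with a two-finger parallel gripper is mounted at the origin on the work surface. World frame = base frame: x ahead of the robot, y to its left, z up, the work surface at z = 0. Lengths are in m, angles in rad, forces in N, time in s.
With the tool pointing down it reaches from about 0.425 to 0.875 m from the base axis. Payload 4.7 kg.
Tool frame: the origin (TCP) lies at the very end of the fingers, on their centre line; the grasp point (between the pads) lies 19 mm behind it; z points along the fingers, y is the line along which they close (so a half turn about z gives the same grasp; the last joint's range is limited). The gripper opens to 87 mm and grips with 3 to 60 N. Pads are 19 mm wide; open, the fingers measure 117 mm over their backs; the gripper's body (75 mm by 190 mm) begins 51 mm behind the grasp point.
Start: joints at [-1.14, 0.321, -0.07, 1.45, 0.023, 1.371, -0.057], TCP at [0.263, 0.594, 0.223] pointing down, gripper open.
Joint ranges: [-2.86, 2.86], [-0.3, 2.09], [-1.38, 1.24], [0.06, 2.45], [-1.56, 4.7], [0.09, 2.05], [-2.69, 2.69]. Speed limits (rad/s): [2.57, 2.57, 3.14, 3.14, 3.14, 3.14, 3.14].

INTERFACE

Orientations are given as a rotation vector (axis times angle).
In Python, from bench import ctrl, get_image, job gives the robot as it stands.
- The arm moves only by the shell command python3 -m crank 'ROWS' [FORCE]. ROWS is JSON, a list that holds one entry, the list of rows, each a list of 5 numbers: the shift along the tool's x, y, z in mm, then the turn about the tool's z in rad, then the closure, from -1 (fully open) to 1 (shut), so that 0 is half open. A call has 1 to 10 rows; each row shifts and turns the commanded pose from where the row before left it, along the tool's axes as they then stand; what a row does not reach is not made up. A row lasts 1/12 s, in which the tool goes at most 41.7 mm and 7.16 degrees, less where a joint would pass 70% of its speed; a pose out of reach is approached as far as the arm can. A call with a gripper value outside its range is refused whole. The fingers move at their own pace and stop on an object; FORCE is the grip in N (left out, the last holds). Time passes only in rows, so rows that do not move let the fingers close. It gives the time, the measured TCP pose, the force, the opening and the grip force at its end, in the units of the state.
- ctrl.get_state(): the state, without advancing time (a new reading comes with each control period).
- get_image(name): name is "scene" or "top"; returns a dict with "pixels" (420x560x3 uint8, red, green, blue), "fx", "fy", "cx", "cy" (pixels), "k1" (the pictures are not rectified: a ray, as slopes to the right and down, at radius r is drawn at 1 + k1 r^2 times it, then the intrinsics apply), "T" (4x4, takes a point from camera to world coordinates). Camera axes: x right, y down, z forward; pixel columns grow to the right and rows downward; lengths in m; the calibration is good to about 2 mm. A picture is of the moment at which its call begins. There is no depth.
- job.close_job(): hands the job in; it is judged then, once.
The state is a dict: "time": time; "joint_positions": joint angles; "qd": joint speeds; "joint_torque": joint torques, N m; "position": TCP position; "tool_rot": TCP orientation; "ft_force": force on the tool from outside, world axes, zero at the start; "torque": the same for the moment, N m; "grip_width": opening from 0.0 (shut) to 1.0 (fully open); "grip_force": force on a finger pad.
Only numpy, scipy, OpenCV 4.12 (cv2) and the standard library are available. Lean on these libraries where they do the work, as an engineer would, in place of code of your own. Each camera call takes 0.05 s, during which the arm holds its last target. There are 200 camera calls.

TASK

The three drawers of the stock rack have been left half open. With the fingertips, gently push the two drawers that hold stock (roller sleeves and paintbrushes) fully shut, and push the empty one from inside right out to its stop so that it can be refilled. Slam nothing, and leave the tin, the loose brush and the spray can where they are.

Things in the scene. Friction and masses are not known exactly. Their poses are not given: they have to be found in the camera images.
- rack: low white steel rack fixed on the counter, 216 mm deep (its x), 360 mm wide (its y), with three equal drawer units 116 mm apart at its y = -116, 0, +116 mm, in varying order. Origin: centre of its underside, on the counter; x points from the drawer fronts to its back (drawers open to -x), z up. Housings: front edge at its x = -100 mm, flat top 92 mm above the counter
- drawer_sleeves (a joint): stocked drawer: three cream paint-roller sleeves lie across it, fixed in it, tops 63 mm above the counter. Value: how far out it is, in m; 0 = fully shut, 0.13 = right out against its stop. Slides with about 2 N of friction (plus 6 N per m/s) and stays where it is left
- drawer_sleeves_front (a point): centre of the outer face of this drawer's front panel, 52 mm above the counter; x points into the rack, z up. Panel plain grey, 12 mm thick, 110 wide, 74 high (top edge at 89), no handle. Behind it an open-topped tray, 92 mm wide inside, rims at 71 mm. With the drawer out by d, a length d of tray lies open between the panel's inner face and the housing's front edge
- drawer_brushes (a joint): stocked drawer: three flat paintbrushes lie in it side by side, fixed in it, tops 43 mm above the counter. Value: how far out it is, in m; 0 = fully shut, 0.13 = right out against its stop. Slides with about 2 N of friction (plus 6 N per m/s) and stays where it is left
- drawer_brushes_front (a point): centre of the outer face of this drawer's front panel, 52 mm above the counter; x points into the rack, z up. Panel plain grey, 12 mm thick, 110 wide, 74 high (top edge at 89), no handle. Behind it an open-topped tray, 92 mm wide inside, rims at 71 mm. With the drawer out by d, a length d of tray lies open between the panel's inner face and the housing's front edge
- drawer_empty (a joint): empty drawer: nothing in it, bare inner floor 21 mm above the counter. Value: how far out it is, in m; 0 = fully shut, 0.13 = right out against its stop. Slides with about 2 N of friction (plus 6 N per m/s) and stays where it is left
- drawer_empty_front (a point): centre of the outer face of this drawer's front panel, 52 mm above the counter; x points into the rack, z up. Panel plain grey, 12 mm thick, 110 wide, 74 high (top edge at 89), no handle. Behind it an open-topped tray, 92 mm wide inside, rims at 71 mm. With the drawer out by d, a length d of tray lies open between the panel's inner face and the housing's front edge
- tin: bystander: small paint tin, 68 mm across, 68 mm high, loose on top of the rack towards the back; origin at the centre of its underside
- brush: bystander: flat paintbrush lying loose on the counter on the left (+y) of the rack, 212 mm long, 54 mm wide, 20 mm high; origin on its underside near the middle
- spray_can: bystander: spray can, 53 mm across, 120 mm high, standing loose on the counter on the right (-y) of the rack; origin at the centre of its underside

How it is judged:
By the outcome, as a careful person would: the job done as asked, in the order asked, and still so for the second after the job is handed in, with the robot touching nothing.
It also fails if it takes over 64 s, if anything falls off the work surface, if the arm or the gripper's body presses on something with over 40 N, if the wrist force passes 120 N, or if a joint passes its speed limit or range.

## Working session

There is one attempt and no reset: what is moved stays moved. The work goes in short steps, Python scripts to look and compute and a shell command to move; the robot and the scene stay as the last step left them, time stands still between calls to the robot, and variables do not carry over. Pictures are saved under pics/ and viewed, at most 10 in all, crops included, and the job is handed in when it is done.

```bash
mkdir -p pics
cat > h.py <<'E'
import numpy as np, cv2
from bench import ctrl, get_image, job
def snap(cam,name):
    im=get_image(cam); cv2.imwrite(f'pics/{name}.png',cv2.cvtColor(im['pixels'],cv2.COLOR_RGB2BGR))
    np.savez(f'pics/{name}.npz',**im); return im
def load(name): return np.load(f'pics/{name}.npz')
def pos(im,u,v,z):
    k=float(im['k1']); d=np.array([(u-im['cx'])/im['fx'],(v-im['cy'])/im['fy']]); s=d.copy()
    for _ in range(20): s=d/(1+k*(s@s))
    T=im['T']; r=T[:3,:3]@np.array([s[0],s[1],1]); o=T[:3,3]
    return o+r*(z-o[2])/r[2]
def pix(im,p):
    T=im['T']; c=T[:3,:3].T@(np.array(p)-T[:3,3]); s=c[:2]/c[2]; s=s*(1+float(im['k1'])*(s@s))
    return s*[im['fx'],im['fy']]+[im['cx'],im['cy']]
E
python3 - <<'E'
from h import *
for c in('scene','top'):
    i=snap(c,c+'0'); print(i['T'].round(3),i['fx'],i['k1'])
s=ctrl.get_state();print(s['position'],s['tool_rot'],s['time'],s['ft_force'],s['grip_width'])
print(cv2.Rodrigues(np.array(s['tool_rot'],float))[0].round(3))
E
```

```text
[[-0.526  0.529 -0.666  1.346]
 [ 0.85   0.314 -0.423  0.447]
 [-0.014 -0.789 -0.614  0.736]
 [ 0.     0.     0.     1.   ]] 494.1598776636739 -0.17459610981593374
[[ 0.021 -0.997  0.072  0.562]
 [-1.    -0.021  0.002  0.021]
 [-0.    -0.072 -0.997  1.312]
 [ 0.     0.     0.     1.   ]] 489.50684312272404 -0.08988705080993405
[0.26297363 0.59388076 0.22158784] [-6.49895978e-01 -3.07336004e+00  2.66013626e-03] 0.1 [-0.61238788 -1.22145887 -0.08265677] 0.9981203270541213
[[-0.914  0.405 -0.001]
 [ 0.405  0.914 -0.002]
 [-0.    -0.002 -1.   ]]
```

View pics/top0.png

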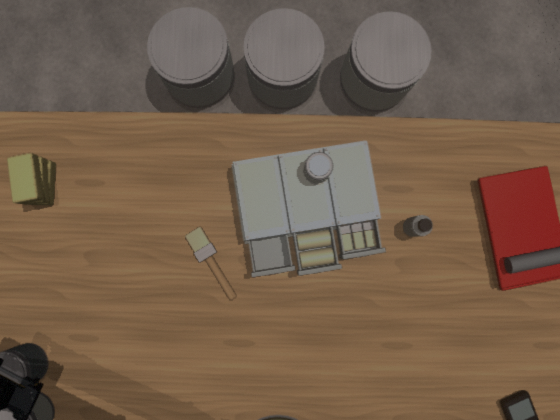

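View pics/scene0.png

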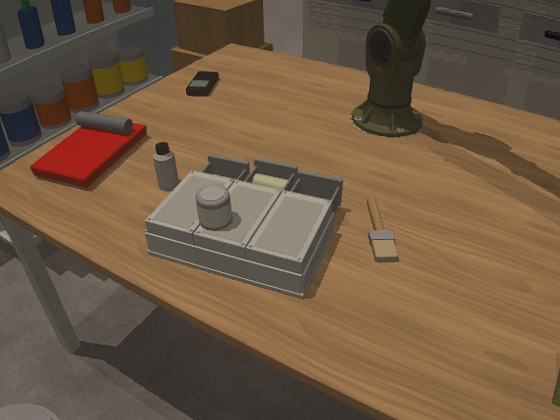

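Top view: empty drawer at left (~270,255), sleeves in the middle (~316,250), brushes at right (~358,240). The rack top's corners are near (234,160), (368,142), (380,216), (242,240). The tin is at (319,166), the can at (420,226) and the loose brush at (210,262). I'll enlarge this for exact corners.

Run:
```python
import cv2
i=cv2.imread('pics/top0.png')[130:290,225:395]
cv2.imwrite('pics/crop.png',cv2.resize(cv2.convertScaleAbs(i,alpha=1.6),None,fx=3.7,fy=3.7,interpolation=cv2.INTER_CUBIC))
```

```text
(no output)
```

View pics/crop.png

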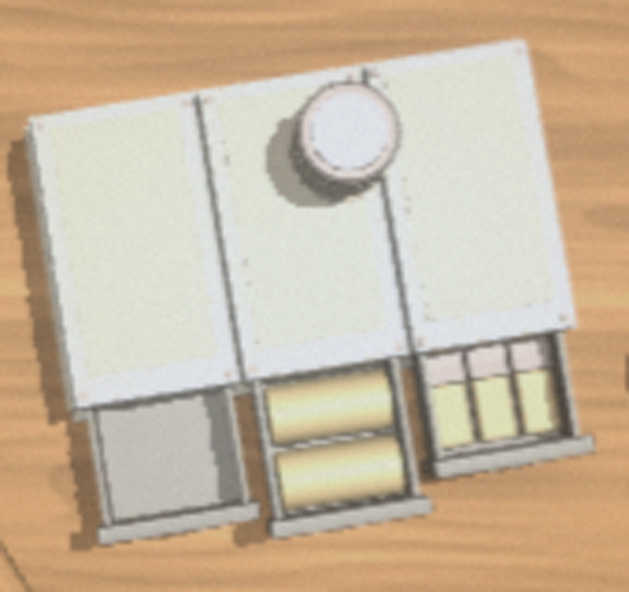

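```bash
cat > m.py <<'E'
from h import *
im=load('top0'); P=lambda x,y,z:pos(im,225+x/3.7,130+y/3.7,z)
c=[P(*q,.092)[:2] for q in((30,120),(525,42),(575,325),(75,408))]
print(np.round(c,3)); d=lambda a,b:np.linalg.norm(c[a]-c[b])
print('sides',d(0,1),d(3,2),d(0,3),d(1,2))
# left y dir = from FR to FL
yl=(c[3]-c[2]+c[0]-c[1]); yl/=np.linalg.norm(yl); xr=np.array([yl[1],-yl[0]])
print('x dir',xr,'yaw',np.degrees(np.arctan2(xr[1],xr[0])))
fm=(c[2]+c[3])/2; O=fm+.1*xr; print('front mid',fm,'origin',O, 'from all', sum(c)/4)
for n,a,b in(('e',(100,543),(257,517)),('s',(273,534),(430,508)),('b',(436,475),(592,449))):
    A,B=P(*a,.089)[:2],P(*b,.089)[:2]; m=(A+B)/2
    print(n,m.round(3),'w',np.linalg.norm(A-B).round(3),'rackxy',((m-O)@xr).round(4),((m-O)@yl).round(4))
E
python3 m.py
```

```text
[[ 0.77   0.129]
 [ 0.831 -0.208]
 [ 0.638 -0.243]
 [ 0.575  0.093]]
sides 0.3430637433175227 0.34276668939257904 0.19827025642800744 0.1967891413447391
x dir [0.98334477 0.18175003] yaw 10.471710565884761
front mid [ 0.60618753 -0.0749713 ] origin [ 0.704522  -0.0567963] from all [ 0.70335123 -0.05725961]
e [0.494 0.022] w 0.107 rackxy -0.1924 0.1158
s [ 0.503 -0.094] w 0.107 rackxy -0.2052 -0.0
b [ 0.544 -0.203] w 0.108 rackxy -0.1841 -0.1151
```

```bash
cat > t.py <<'E'
# rack-frame pose of the tool; usage: python3 t.py [rackx racky z] -> tool-frame shift mm
from h import *; import sys
O=np.array([.7040,-.0570]); th=np.radians(10.47); X=np.array([np.cos(th),np.sin(th)]); Y=np.array([-X[1],X[0]])
if __name__=='__main__':
    s=ctrl.get_state(); R=cv2.Rodrigues(np.array(s['tool_rot'],float))[0]; p=np.array(s['position'])
    print('t',round(s['time'],2),'rack xyz mm',(1e3*np.array([(p[:2]-O)@X,(p[:2]-O)@Y,p[2]])).round(1),'F rack',np.round([np.array(s['ft_force'])[:2]@X,np.array(s['ft_force'])[:2]@Y,s['ft_force'][2]],1),'w',round(s['grip_width'],2),'j7',round(s['joint_positions'][6],2),'r',np.hypot(*p[:2]).round(3))
    want=np.arctan2(-X[1],-X[0]); have=np.arctan2(R[1,0],R[0,0]); print('turn about tool z',round(-((want-have+np.pi)%(2*np.pi)-np.pi),3))
    if len(sys.argv)>3:
        x,y,z=map(float,sys.argv[1:4]); t=np.r_[O+(x*X+y*Y)/1e3,z/1e3]; print('shift',(R.T@(t-p)*1e3).round(1))
E
python3 - <<'E'
from t import *
im=load('top0')
for n,u,v,z in(('can',421,226,.12),('tin',319,165,.16),('brushtip',235,299,.0),('brushend',190,237,.015)):
    p=pos(im,u,v,z)[:2]-O; print(n,p@X,p@Y)
E
python3 -m crank '[[[0,0,0,-0.12,1],[0,0,0,-0.12,1],[0,0,0,-0.12,1],[0,0,0,-0.12,1],[0,0,0,-0.12,1],[0,0,0,0,1]]]' 10
python3 t.py -245 0 220
```

```text
can -0.13570286857117603 -0.26087311020272563
tin 0.04703644889569037 -0.033382712528014724
brushtip -0.24781676363790128 0.22836704345861342
brushend -0.06624253963796234 0.319458656055419
time: 0.6
position: [0.2631, 0.594, 0.2219]
tool_rot: [0.292, -3.127, 0.002]
ft_force: [-0.5, 0.1, 0.0]
grip_width: 0.631
grip_force: 0.0
t 0.6 rack xyz mm [-315.3  720.3  221.9] F rack [-0.5  0.2  0. ] w 0.63 j7 0.53 r 0.65
turn about tool z 0.003
shift [ -67.8 -720.5    2.5]
```

```bash
python3 -m crank '[[[-4,-40,0,0,1],[-4,-40,0,0,1],[-4,-40,0,0,1],[-4,-40,0,0,1],[-4,-40,0,0,1],[-4,-40,0,0,1],[-4,-40,0,0,1],[-4,-40,0,0,1],[-4,-40,0,0,1],[-4,-40,0,0,1]]]' >/dev/null
python3 -m crank '[[[-4,-40,0,0,1],[-4,-40,0,0,1],[-4,-40,0,0,1],[-4,-40,0,0,1],[-4,-40,0,0,1],[-4,-40,0,0,1],[-4,-40,0,0,1],[-4,-40,0,0,1],[0,0,0,0,1],[0,0,0,0,1]]]'
python3 t.py -245 0 55
```

```text
time: 2.27
position: [0.465, -0.1029, 0.2225]
tool_rot: [0.274, -3.129, 0.0]
ft_force: [-0.8, 0.9, 0.2]
grip_width: 0.008
grip_force: 0.0
t 2.27 rack xyz mm [-243.4   -1.7  222.5] F rack [-0.6  1.   0.2] w 0.01 j7 1.87 r 0.476
turn about tool z -0.008
shift [  1.6   1.7 167.5]
```

```bash
python3 -m crank '[[[0,0,40,0,1],[0,0,40,0,1],[0,0,40,0,1],[0,0,30,0,1],[0,0,17,0,1],[0,0,0,0,1]]]' >/dev/null
python3 t.py -220 0 55
python3 - <<'E'
from h import *
i=snap('top','top1'); c=cv2.imread('pics/top1.png')[190:300,225:405]
cv2.imwrite('pics/crop1.png',cv2.resize(cv2.convertScaleAbs(c,alpha=1.6),None,fx=4.4,fy=4.4,interpolation=cv2.INTER_CUBIC))
E
```

```text
t 2.77 rack xyz mm [-246.2    3.4   51.6] F rack [-0.8 -0.1  0.2] w 0.0 j7 1.98 r 0.472
turn about tool z 0.0
shift [-26.1  -3.5  -3.6]
```

View pics/crop1.png

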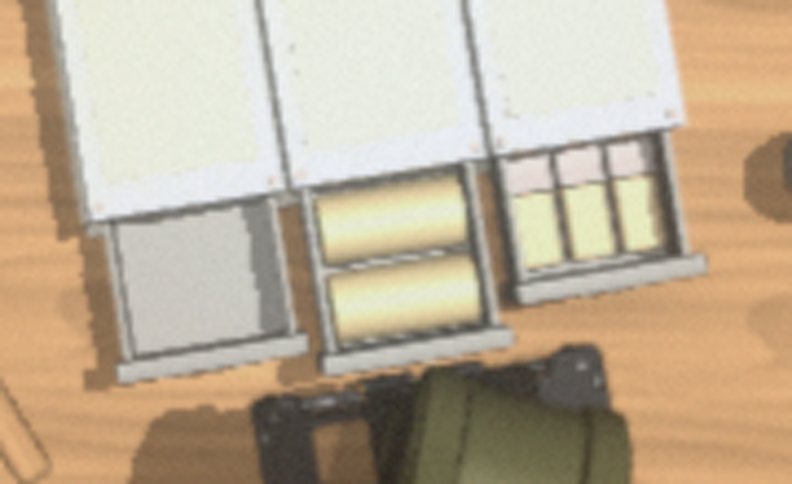

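The gripper body (about 260–600 across, 350–410 down in the crop) stands in front of the sleeves panel, which runs from (322,365) to (512,340). It is parallel to the panel and clear of it. Next I approach slowly and make contact.

```bash
python3 -m crank '[[[-5,-2,-4,0,1],[-5,-1,0,0,1],[-5,0,0,0,1],[-5,0,0,0,1],[-4,0,0,0,1],[-4,0,0,0,1],[-4,0,0,0,1],[-4,0,0,0,1],[-4,0,0,0,1],[-4,0,0,0,1]]]' >/dev/null
python3 t.py -122 0 55
```

```text
t 3.65 rack xyz mm [-198.7   -2.4   59.4] F rack [-2.3 -0.4  1.7] w 0.01 j7 2.01 r 0.518
turn about tool z 0.0
shift [-76.7   2.3   4.4]
```

```bash
python3 -m crank '[[[-4,0,1,0,1],[-4,0,1,0,1],[-4,0,1,0,1],[-4,0,1,0,1],[-4,0,0,0,1],[-4,0,0,0,1],[-4,0,0,0,1],[-4,0,0,0,1],[-4,0,0,0,1],[-4,0,0,0,1]]]' >/dev/null
python3 t.py -122 0 55
python3 -m crank '[[[-4,0,0,0,1],[-4,0,0,0,1],[-4,0,0,0,1],[-3,0,0,0,1],[-2,0,0,0,1],[-1,0,0,0,1],[-1,0,0,0,1],[-1,0,0,0,1]]]' >/dev/null
python3 t.py -122 0 55
```

```text
t 4.48 rack xyz mm [-158.7   -2.3   55.2] F rack [-3.8 -0.1 -2.1] w 0.0 j7 2.02 r 0.555
turn about tool z 0.0
shift [-36.7   2.3   0.2]
t 5.15 rack xyz mm [-138.7   -2.2   55.6] F rack [-1.2  0.4 -1.1] w 0.0 j7 2.02 r 0.574
turn about tool z 0.001
shift [-16.7   2.2   0.6]
```

```bash
python3 -m crank '[[[-2,0,0,0,1],[-2,0,0,0,1],[-2,0,0,0,1],[-1,0,0,0,1],[-1,0,0,0,1],[-1,0,0,0,1]]]' >/dev/null
python3 t.py
python3 -m crank '[[[-1,0,0,0,1],[-1,0,0,0,1],[-1,0,0,0,1],[-1,0,0,0,1]]]' >/dev/null
python3 t.py
```

```text
t 5.65 rack xyz mm [-129.6   -2.2   55.6] F rack [-2.7  0.1 -0.3] w 0.0 j7 2.03 r 0.583
turn about tool z 0.001
t 5.98 rack xyz mm [-125.6   -2.2   55.6] F rack [-2.3  0.6 -0.2] w 0.0 j7 2.03 r 0.587
turn about tool z 0.001
```

```bash
python3 -m crank '[[[-1,0,0,0,1],[-1,0,0,0,1]]]' >/dev/null
python3 t.py;python3 -m crank '[[[-1,0,0,0,1],[-1,0,0,0,1]]]' >/dev/null
python3 t.py
```

```text
t 6.15 rack xyz mm [-123.6   -2.2   55.6] F rack [-2.4  0.5  0.2] w 0.0 j7 2.03 r 0.589
turn about tool z 0.001
t 6.32 rack xyz mm [-121.6   -2.2   55.6] F rack [-1.3  0.6 -0.3] w 0.0 j7 2.03 r 0.59
turn about tool z 0.001
```

```bash
python3 -m crank '[[[-1,0,0,0,1],[-1,0,0,0,1]]]' >/dev/null
python3 t.py;python3 -m crank '[[[-1,0,0,0,1]]]' >/dev/null
python3 t.py;python3 -m crank '[[[-1,0,0,0,1]]]' >/dev/null
python3 t.py
```

```text
t 6.48 rack xyz mm [-121.3   -2.2   55.6] F rack [-8.8  1.9  6.1] w 0.01 j7 2.03 r 0.591
turn about tool z 0.0
t 6.57 rack xyz mm [-121.3   -2.2   55.6] F rack [-12.4   2.    8.7] w 0.01 j7 2.03 r 0.591
turn about tool z 0.0
t 6.65 rack xyz mm [-121.3   -2.2   55.6] F rack [-15.1   3.2  10.9] w 0.01 j7 2.03 r 0.591
turn about tool z -0.0
```

Sleeves drawer is shut: the stop came at the expected place, with 15 N. Next I back off and move across to the brushes drawer.

```bash
python3 -m crank '[[[5,0,-1,0,1],[10,0,0,0,1],[15,0,0,0,1],[20,0,0,0,1],[20,0,0,0,1],[20,0,0,0,1],[15,0,0,0,1],[0,0,0,0,1]]]' >/dev/null
python3 t.py
python3 -m crank '[[[0,-15,0,0,1],[0,-20,0,0,1],[0,-20,0,0,1],[0,-20,0,0,1],[0,-20,0,0,1],[0,-12,0,0,1],[0,0,0,0,1]]]' >/dev/null
python3 t.py -194 -110 56
```

```text
t 7.32 rack xyz mm [-225.4   -2.7   56.5] F rack [-0.7 -0.  -0.8] w 0.01 j7 2.0 r 0.493
turn about tool z -0.002
t 7.9 rack xyz mm [-222.1 -113.1   57.2] F rack [-0.7  0.2 -0.5] w 0.0 j7 2.26 r 0.547
turn about tool z -0.003
shift [-28.1   3.2   1.3]
```

Contact is expected at about -193, and the stop at -121.

```bash
python3 -m crank '[[[-5,0,1,0,1],[-5,0,0,0,1],[-5,0,0,0,1],[-4,0,0,0,1],[-4,0,0,0,1],[-4,0,0,0,1],[-4,0,0,0,1],[-4,0,0,0,1],[-4,0,0,0,1],[-4,0,0,0,1]]]' >/dev/null
python3 t.py
python3 -m crank '[[[-4,0,0,0,1],[-4,0,0,0,1],[-4,0,0,0,1],[-4,0,0,0,1],[-4,0,0,0,1],[-4,0,0,0,1],[-4,0,0,0,1],[-3,0,0,0,1],[-2,0,0,0,1],[-1,0,0,0,1]]]' >/dev/null
python3 t.py
```

```text
t 8.73 rack xyz mm [-179.8 -108.9   55.3] F rack [-2.1  0.7 -0.3] w 0.0 j7 2.25 r 0.581
turn about tool z 0.0
t 9.57 rack xyz mm [-145.3 -109.4   55.6] F rack [-2.   0.6 -1.7] w 0.0 j7 2.24 r 0.612
turn about tool z 0.001
```

```bash
python3 -m crank '[[[-2,0,0,0,1],[-2,0,0,0,1],[-2,0,0,0,1],[-2,0,0,0,1],[-2,0,0,0,1],[-2,0,0,0,1],[-1,0,0,0,1],[-1,0,0,0,1],[-1,0,0,0,1],[-1,0,0,0,1]]]' >/dev/null
python3 t.py
python3 -m crank '[[[-1,0,0,0,1],[-1,0,0,0,1],[-1,0,0,0,1],[-1,0,0,0,1],[-1,0,0,0,1]]]' >/dev/null
python3 t.py
```

```text
t 10.4 rack xyz mm [-129.7 -109.4   55.6] F rack [-2.   0.7 -2.4] w 0.0 j7 2.23 r 0.625
turn about tool z 0.0
t 10.82 rack xyz mm [-124.6 -109.4   55.6] F rack [-1.8 -0.9 -1.7] w 0.0 j7 2.23 r 0.63
turn about tool z 0.0
```

```bash
python3 -m crank '[[[-1,0,0,0,1],[-1,0,0,0,1]]]' >/dev/null
python3 t.py;python3 -m crank '[[[-1,0,0,0,1]]]' >/dev/null
python3 t.py
```

```text
t 10.98 rack xyz mm [-122.6 -109.4   55.6] F rack [-2.5  0.5 -1. ] w 0.0 j7 2.23 r 0.632
turn about tool z 0.0
t 11.07 rack xyz mm [-121.6 -109.4   55.6] F rack [-1.9 -0.1 -1.5] w 0.01 j7 2.23 r 0.632
turn about tool z 0.0
```

```bash
python3 -m crank '[[[-1,0,0,0,1],[-1,0,0,0,1]]]' >/dev/null
python3 t.py;python3 -m crank '[[[-1,0,0,0,1]]]' >/dev/null
python3 t.py;python3 -m crank '[[[-1,0,0,0,1]]]' >/dev/null
python3 t.py
```

```text
t 11.23 rack xyz mm [-121.4 -109.4   55.6] F rack [-8.8  1.7  3.5] w 0.01 j7 2.23 r 0.633
turn about tool z 0.0
t 11.32 rack xyz mm [-121.4 -109.3   55.6] F rack [-13.    1.2   6.7] w 0.0 j7 2.23 r 0.633
turn about tool z -0.0
t 11.4 rack xyz mm [-121.5 -109.3   55.6] F rack [-14.3   2.    8.9] w 0.0 j7 2.23 r 0.633
turn about tool z -0.001
```

Brushes drawer is shut. Next I back off, lift, and go over the opening of the empty drawer, centred at rack (-145, 116).

```bash
python3 -m crank '[[[5,0,-1,0,1],[10,0,0,0,1],[12,0,0,0,1],[0,0,-30,0,1],[0,0,-40,0,1],[0,15,-20,0,1],[0,35,0,0,1],[0,35,0,0,1],[0,35,0,0,1],[0,35,0,0,1]]]' >/dev/null
python3 -m crank '[[[0,35,0,0,1],[0,30,0,0,1],[0,0,0,0,1],[0,0,0,0,1]]]' >/dev/null
python3 t.py -145 116 42
python3 - <<'E'
from h import *
i=snap('top','top2'); c=cv2.imread('pics/top2.png')[130:290,225:435]
cv2.imwrite('pics/crop2.png',cv2.resize(cv2.convertScaleAbs(c,alpha=1.6),None,fx=3.6,fy=3.6,interpolation=cv2.INTER_CUBIC))
E
```

```text
t 12.57 rack xyz mm [-144.1  113.4  147.1] F rack [ 0.5 -0.6  0.5] w 0.01 j7 1.73 r 0.542
turn about tool z 0.005
shift [  1.1   2.5 105.1]
```

View pics/crop2.png

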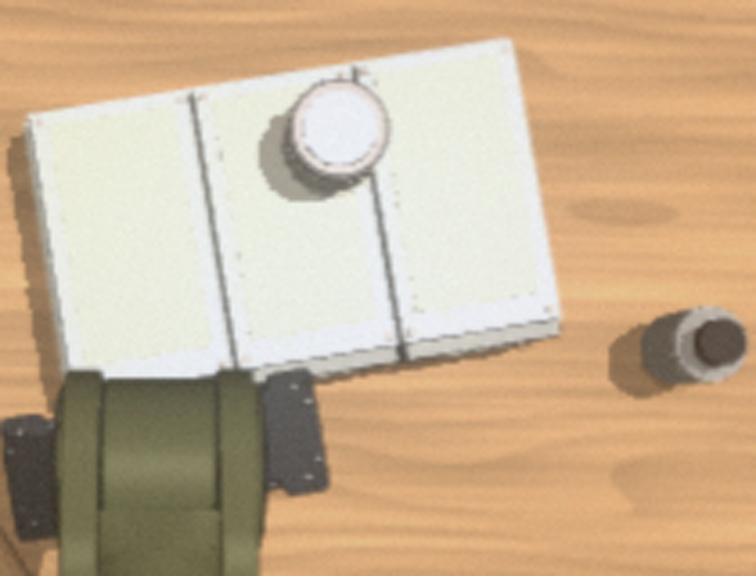

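Both stocked drawers are flush with the housings (front edge from 250,378 to 560,330 in the crop). The tin (340,128) and the can (710,343) have not moved, and the hand is over the empty drawer's opening. Going down now.

```bash
python3 -m crank '[[[1,2,25,0,1],[1,0,25,0,1],[0,0,20,0,1],[0,0,15,0,1],[0,0,10,0,1],[0,0,7,0,1],[0,0,0,0,1]]]' >/dev/null
python3 t.py -170 116 45
```

```text
t 13.2 rack xyz mm [-147.5  111.6   43.6] F rack [-0.4  0.8 -0.4] w 0.0 j7 1.79 r 0.539
turn about tool z -0.001
shift [22.5  4.4 -1.4]
```

```bash
python3 -m crank '[[[4,2,0,0,1],[4,2,0,0,1],[4,0,0,0,1],[4,0,0,0,1],[4,0,0,0,1],[4,0,0,0,1],[4,0,0,0,1],[4,0,0,0,1],[4,0,0,0,1]]]' >/dev/null
python3 t.py
python3 -m crank '[[[4,0,0,0,1],[4,0,0,0,1],[4,0,0,0,1],[3,0,0,0,1],[2,0,0,0,1],[2,0,0,0,1],[2,0,0,0,1],[1,0,0,0,1]]]' >/dev/null
python3 t.py
```

```text
t 13.95 rack xyz mm [-182.4  116.8   45.1] F rack [2.4 0.7 1.5] w 0.0 j7 1.76 r 0.504
turn about tool z 0.001
t 14.62 rack xyz mm [-205.1  116.6   44.5] F rack [1.9 0.3 1.7] w 0.0 j7 1.74 r 0.482
turn about tool z 0.0
```

```bash
python3 -m crank '[[[2,0,0,0,1],[2,0,0,0,1],[1,0,0,0,1],[1,0,0,0,1],[1,0,0,0,1],[1,0,0,0,1],[1,0,0,0,1],[1,0,0,0,1]]]' >/dev/null
python3 t.py
python3 -m crank '[[[1,0,0,0,1],[1,0,0,0,1],[1,0,0,0,1],[1,0,0,0,1]]]' >/dev/null
python3 t.py
```

```text
t 15.28 rack xyz mm [-215.   116.6   44.5] F rack [ 2.5 -1.2  0.9] w 0.01 j7 1.73 r 0.472
turn about tool z 0.0
t 15.62 rack xyz mm [-216.8  116.6   44.7] F rack [10.1 -0.5 -7.5] w 0.01 j7 1.72 r 0.47
turn about tool z 0.001
```

```bash
python3 -m crank '[[[1,0,0,0,1],[1,0,0,0,1]]]' >/dev/null
python3 t.py
```

```text
t 15.78 rack xyz mm [-216.7  116.6   45.1] F rack [ 15.7  -0.6 -11.9] w 0.01 j7 1.72 r 0.47
turn about tool z 0.001
```

The stop is hard at 16 N. I back off, lift clear, and check by picture how far out it is.

```bash
python3 -m crank '[[[-5,0,0,0,1],[-8,0,0,0,1],[-10,0,0,0,1],[0,0,-15,0,1],[0,0,-35,0,1],[0,0,-40,0,1],[0,0,-40,0,1],[0,0,-40,0,1],[0,30,0,0,1],[0,40,0,0,1]]]' >/dev/null
python3 -m crank '[[[0,40,0,0,1],[0,40,0,0,1],[0,40,0,0,1],[0,40,0,0,1],[0,40,0,0,1],[0,40,0,0,1],[0,40,0,0,1],[0,0,0,0,1],[0,0,0,0,1]]]' >/dev/null
python3 t.py
python3 - <<'E'
from h import *
i=snap('top','top3'); c=cv2.imread('pics/top3.png')[130:300,185:435]
cv2.imwrite('pics/crop3.png',cv2.resize(cv2.convertScaleAbs(c,alpha=1.6),None,fx=3.2,fy=3.2,interpolation=cv2.INTER_CUBIC))
E
```

```text
t 17.37 rack xyz mm [-199.2  469.6  213.4] F rack [ 0.8 -0.9  0.4] w 0.01 j7 1.02 r 0.561
turn about tool z 0.006
```

View pics/crop3.png

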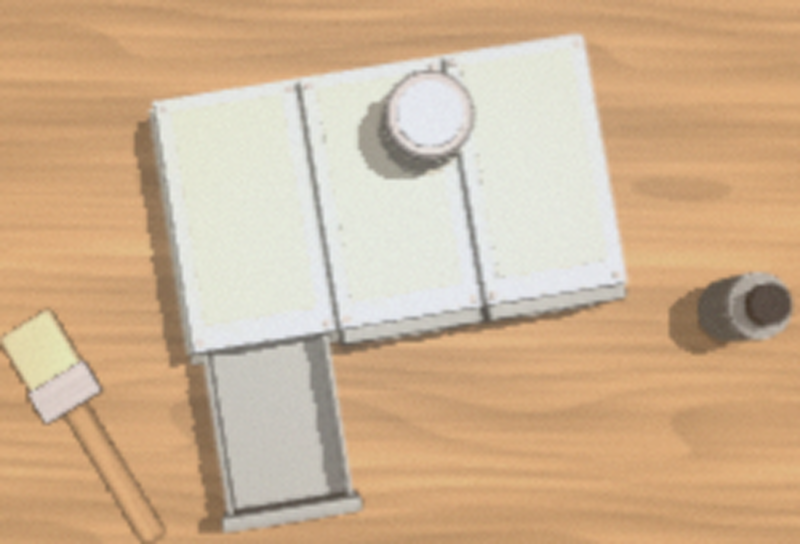

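Run:
```python
from t import *
im=load('top3'); P=lambda x,y,z:pos(im,185+x/3.2,130+y/3.2,z)[:2]-O
for n,a,b in(('e',(226,531),(359,508)),('s',(345,342),(482,320)),('b',(490,319),(625,296))):
    m=(P(*a,.089)+P(*b,.089))/2; print(n,m@X,m@Y)
a,b=load('top0')['pixels'].astype(int),im['pixels'].astype(int)
d=abs(a-b).sum(2)
for n,(r0,r1,c0,c1) in dict(tin=(150,185,303,335),can=(213,240,405,435),brush=(225,302,185,238)).items(): print(n,d[r0:r1,c0:c1].max(), d[r0:r1,c0:c1].mean())
```

```text
e -0.23969288927511812 0.11574886027266565
s -0.11064876648485576 -0.001067640899943486
b -0.11079350659522166 -0.11565978647203395
tin 21 10.41875
can 19 7.167901234567902
brush 23 8.725557461406519
```

The shut-to-open difference is 129 mm against the 130 mm stop, and the bystanders haven't moved.

```bash
python3 -c "
from bench import job
print(job.close_job())"
```

```text
the job is handed in; nothing more can be done
None
```

The sleeves and brushes drawers are fully shut and the empty drawer is out at its stop (129 mm measured against 130 mm). Final pushes peaked at about 16 N in the push direction, the tin, loose brush and spray can did not move, and I handed the job in at about 17 s.

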